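# Draw the bottom tag blank from the magazine and clamp it

## Task

On the feed fixture, draw the bottom aluminium blank out of the stack through the slot, without bearing down hard on it, and slide it along the channel until it is fully home against the red stop, leaving the four blanks above to settle flat in the magazine. Then wind the red-handled wheel clockwise until the brass jaw bites the blank and the wheel feels clearly firm, no further than that, and let go. Leave everything else on the bench where it is.

Things in the scene. Friction and masses are not known exactly. Their poses are not given: they have to be found in the camera images.
- feeder: Green base plate 240 x 70 x 12 mm fixed to the bench, carrying magazine, channel, stop and clamp. Origin on the bench surface, z up, +x = the direction in which blanks are drawn. Plate spans x -140 to 100, y -35 to 35; its top (z 12) is the floor the blanks slide on, easily (friction about 0.2). The clamp's boss lies on the +y side: x 7 to 57, y 35 to 120, top z 30.
- gate (a point): Middle of the slot under the magazine's front gate, outer face, on the floor (feeder x -29, y 0, z 12). The slot is 11.5 mm high: only the bottom blank passes. The dark steel magazine behind it is 62 mm high over the bench; inside it spans feeder x -127 to -34, y -21.5 to 21.5.
- stop_face (a point): Middle of the red stop bar's face, on the floor (feeder x 75.5, y 0, z 12). Stop bar and the two channel rails from gate to stop are 6 mm high; rails' inner faces at feeder y -21.5 and 21.5. A blank home against the stop has its centre 45 mm before this point (feeder x 30.5).
- blank_1: Bottom blank: flat aluminium bar 90 x 40 x 8 mm, 0.08 kg, origin at the centre of its underside, x along its length. Starts under the stack, peeking 24 to 30 mm out of the slot; top at z 20, 2 mm above rails and stop. A fingertip pressed down on the peeking end with 6 to 12 N and drawn toward feeder +x takes it along; much less slips, over 90 N, even as a brief knock, is too hard.
- blank_2: Second blank, same size, flat on blank_1 inside the magazine (centre near feeder x -80.5 mm); drops 8 mm to the floor when blank_1 has gone. Origin at the centre of its underside.
- blank_3: Third blank, same, next above.
- blank_4: Fourth blank, same, next above.
- blank_5: Top blank, same.
- clamp_jaw: Sprung brass jaw 36 (x) x 18 (y) x 6 mm on the channel's +y side, feeder x 14 to 50. Origin at the bottom middle of the face that meets the blank; starts at feeder y 23.6 to 26 mm. The wheel moves it toward -y, 4 mm per radian, until it pins the blank against the opposite rail (face at about y 18.5). It stays where it is when let go.
- clamp_wheel: Clamp hand wheel, upright axis at feeder x 32, y 85; origin at the axis foot (z 30). Black disc 66 mm across, top at z 42, with a red grip bar 62 long x 14 wide x 30 tall (z 42 to 72) along the wheel's own x, white dot at its +x end. Starts 0 to 0.6 rad clockwise of feeder x. Clockwise from above tightens.
- wheel_grip (a point): Point on the wheel's axis in the grip bar, 8 mm under its top (z 64): where to pinch. Free drag of the wheel 0.22 Nm either way; the jaw bites after 1.2 to 2 rad of turning from the start, then resistance climbs over the free drag by 0.3 Nm per rad (jaw 80 N per rad): 0.12 to 0.22 Nm more than free is firm (jaw 30 to 55 N); jaw over 100 N is forcing it.
- hammer: Bystander: small hammer lying on the bench.
- graver: Bystander: hand tool with handle, lying on the bench.
- stand_a: Bystander: soldering stand, blue round base 64 mm across with a rod, 150 mm tall.
- stand_b: Bystander: second soldering stand, same.
- mandrel: Bystander: steel ring-sizing cone, 44 mm base, 140 mm tall.
- bottle: Bystander: yellow bottle, 44 mm across, 100 mm tall.
- bench_block: Bystander: dark steel block 80 x 80 x 22 mm.

How it is judged (in metres and radians):
On the way:
1. the bottom blank lies home against the stop, before the jaw grips it, with the four others flat in the magazine (x of blank_1 in the frame of feeder between 0.027 and 0.0335 m and y of blank_1 in the frame of feeder between -0.004 and 0.004 m and z of blank_1 in the frame of feeder between 0.01 and 0.0145 m and angle between blank_1's own z axis and vertical below 0.06 rad and x of blank_2 in the frame of feeder between -0.086 and -0.075 m and z of blank_2 in the frame of feeder between 0.009 and 0.015 m and angle between each of blank_2, blank_3, blank_4, blank_5's own z axis and vertical below 0.08 rad and x of blank_3 in the frame of feeder between -0.086 and -0.075 m and z of blank_3 in the frame of feeder between 0.017 and 0.023 m and x of blank_4 in the frame of feeder between -0.086 and -0.075 m and z of blank_4 in the frame of feeder between 0.025 and 0.031 m and x of blank_5 in the frame of feeder between -0.086 and -0.075 m and z of blank_5 in the frame of feeder between 0.033 and 0.039 m and contact force between clamp_jaw and blank_1 below 5 N), for 0.2 s.
At the end, for the whole second after the job is handed in: blank_1 lies flat in the channel with its end within 3.5 mm of the red stop and is held by the brass jaw with more than 15 N; blank_2 to blank_5 lie flat, one on another from the floor up, inside the magazine (within 5.5 mm lengthways, 3 mm in height); all blanks at rest (x of blank_1 in the frame of feeder between 0.027 and 0.0335 m and y of blank_1 in the frame of feeder between -0.004 and 0.004 m and z of blank_1 in the frame of feeder between 0.01 and 0.0145 m and angle between blank_1's own z axis and vertical below 0.06 rad and x of blank_2 in the frame of feeder between -0.086 and -0.075 m and z of blank_2 in the frame of feeder between 0.009 and 0.015 m and angle between each of blank_2, blank_3, blank_4, blank_5's own z axis and vertical below 0.08 rad and x of blank_3 in the frame of feeder between -0.086 and -0.075 m and z of blank_3 in the frame of feeder between 0.017 and 0.023 m and x of blank_4 in the frame of feeder between -0.086 and -0.075 m and z of blank_4 in the frame of feeder between 0.025 and 0.031 m and x of blank_5 in the frame of feeder between -0.086 and -0.075 m and z of blank_5 in the frame of feeder between 0.033 and 0.039 m and linear speed of each of blank_1, blank_2, blank_3, blank_4, blank_5 below 0.02 m/s and contact force between clamp_jaw and blank_1 above 15 N); the robot touches nothing.
It fails at once if a finger bears down on or squeezes the bottom blank with more than 90 N (contact force between the fingers and blank_1 above 90 N).
It fails at once if the clamp is forced: the jaw presses the blank with more than 100 N (contact force between clamp_jaw and blank_1 above 100 N).
It fails at once if an upper blank leaves the magazine (x of any of blank_2, blank_3, blank_4, blank_5 in the frame of feeder above -0.06 m or z of any of blank_2, blank_3, blank_4, blank_5 in the frame of feeder above 0.06 m).
It fails at once if a bystander is moved by more than 30 mm or tipped over (distance of any of hammer, graver, stand_a, stand_b, mandrel, bottle, bench_block from where it was at the start of the episode above 0.03 m or angle between any of stand_a, stand_b, mandrel, bottle's own z axis and vertical above 0.5 rad).
It also fails if it takes over 72 s, if anything falls off the work surface, if the arm or the gripper's body presses on something with over 40 N, if the wrist force passes 120 N, or if a joint passes its speed limit or range.

## Robot

A 6-joint arm with a two-finger parallel gripper is mounted at the origin on the work surface. World frame = base frame: x ahead of the robot, y to its left, z up, the work surface at z = 0. Lengths are in mm, angles in rad, forces in N, time in s.
With the tool pointing down it reaches from about 400 to 925 mm from the base axis. Payload 12.5 kg.
Tool frame: the origin (TCP) lies on the mounting face of the last link; the fingertips stand 190 mm ahead of it and the grasp point (between the pads) lies 171 mm ahead of it; z points along the fingers, y is the line along which they close (so a half turn about z gives the same grasp; the last joint's range is limited). The gripper opens to 95 mm and grips with 3 to 60 N. Pads are 20 mm wide; open, the fingers measure 119 mm over their backs; the gripper's body (75 mm by 180 mm) begins 59 mm behind the grasp point.
Start: joints at [1.099, 0.491, 1.559, -0, 1.092, -0.106], TCP at [223.537, 583.658, 404.761] pointing down, gripper open.
Joint ranges: [-3.1, 3.1], [-0.84, 2.19], [0.05, 2.79], [-1.13, 4.28], [0.06, 2.93], [-2.69, 2.69]. Speed limits (rad/s): [2.22, 2.22, 2.79, 3.14, 3.14, 3.14].

## Interface

Orientations are given as [roll, pitch, yaw] about the fixed x, y, z axes, in that order (R = Rz(yaw) Ry(pitch) Rx(roll)).
In Python, from cell import env gives the robot as it stands.
- The arm moves only by the tool carry_out, never from a script. Its argument "series" is a list of rows, each a list of 5 numbers: the shift along the tool's x, y, z in m, then the turn about the tool's z in degrees, then the opening, from 0 (shut) to 1 (fully open). A call has 1 to 20 rows; each row is the pose to reach, as a shift and turn from the pose commanded when the call began, along the tool's axes at that moment; what a row does not reach only later rows make up. A row lasts 1/8 s, in which the tool goes at most 62.5 mm and 10.7 degrees, less where a joint would pass 70% of its speed; a pose out of reach is approached as far as the arm can. A call with a gripper value outside its range is refused whole. The fingers move at their own pace and stop on an object; the grip force is fixed at half the most. Time passes only in rows, so rows that repeat a pose let the fingers close. It gives the time, the measured TCP pose, the force, the opening and the grip force at its end, in the units of the state.
- env.state(): the state, without advancing time (a new reading comes with each control period).
- env.read_camera(name): name is "side" or "top"; returns (picture, depth): 384x512x3 uint8, red, green, blue; 384x512 float32, mm along the optical axis (not along the pixel's ray), 0 where there is no reading.
- env.get_calibration(name): a dict with "intrinsics" (3x3 intrinsics, pixels), "cam_to_world" (4x4, takes a point from camera to world coordinates). Camera axes: x right, y up, looking along -z (the intrinsics and any distortion apply to the point x, -y, -z); pixel columns grow to the right and rows downward; lengths in mm; the calibration is good to about 2 mm. A picture is of the moment at which its call begins. get_calibration takes no time and is no camera call.
- env.job_done(): hands the job in; it is judged then, once.
The state is a dict: "t": time; "joints": joint angles; "qvel": joint speeds; "tau": joint torques, N m; "eef_pos": TCP position; "tcp_rot": TCP orientation; "ft_force": force on the tool from outside, world axes, zero at the start; "moment": the same for the moment, N m; "opening": opening from 0.0 (shut) to 1.0 (fully open); "grip_force": force on a finger pad.
Only numpy, scipy, OpenCV 4.12 (cv2) and the standard library are available. Lean on these libraries where they do the work, as an engineer would, in place of code of your own. Each camera call takes 0.05 s, during which the arm holds its last target. There are 200 camera calls.

## Working session

There is one attempt and no reset: what is moved stays moved. The work goes in short steps, Python scripts to look and compute and a tool call to move; the robot and the scene stay as the last step left them, time stands still between calls to the robot, and variables do not carry over. Pictures are saved under pics/ and viewed, at most 10 in all, crops included, and the job is handed in when it is done.

Besides the shell and the picture viewer there is one more tool, called after ">>>" as name([rows], argument=value, ...), one row to a line, values as JSON. carry_out: Moves the arm, as the interface text tells. Its arguments: {"type":"object","properties":{"series":{"type":"array","items":{"type":"array","items":{"type":"number"}}}},"required":["series"]}

```bash
mkdir -p pics; cat > h.py <<'E'
from cell import env
import numpy as np, cv2
def shot(name):
    p,d=env.read_camera(name); c=env.get_calibration(name)
    return p,d,np.array(c["intrinsics"]),np.array(c["cam_to_world"])
def world(d,K,T):
    v,u=np.mgrid[0:d.shape[0],0:d.shape[1]]
    P=np.stack([(u-K[0,2])/K[0,0]*d,-(v-K[1,2])/K[1,1]*d,-d,np.ones_like(d)],-1)
    return (P@T.T)[...,:3]
E
python3 - <<'E'
from h import *
for n in("top","side"):
    p,d,K,T=shot(n); np.savez(n+".npz",p=p,d=d,K=K,T=T)
    cv2.imwrite(f"pics/{n}0.png",cv2.resize(p[...,::-1],None,fx=1.5,fy=1.5)); print(n,K,T.round(3))
print(env.get_calibration("top").keys(),env.state())
E
```

```text
top [[409.10180245   0.         250.25919091]
 [  0.         409.10180245 187.1398216 ]
 [  0.           0.           1.        ]] [[ 1.200000e-02  9.810000e-01 -1.960000e-01  3.489340e+02]
 [-1.000000e+00  1.100000e-02 -8.000000e-03 -5.605700e+01]
 [-6.000000e-03  1.960000e-01  9.810000e-01  1.356925e+03]
 [ 0.000000e+00  0.000000e+00  0.000000e+00  1.000000e+00]]
side [[376.66864407   0.         260.96182851]
 [  0.         376.66864407 191.72883048]
 [  0.           0.           1.        ]] [[ 7.00000e-01  4.64000e-01 -5.42000e-01 -6.62340e+01]
 [-7.14000e-01  4.48000e-01 -5.38000e-01 -6.99104e+02]
 [-7.00000e-03  7.64000e-01  6.45000e-01  8.80837e+02]
 [ 0.00000e+00  0.00000e+00  0.00000e+00  1.00000e+00]]
dict_keys(['intrinsics', 'cam_to_world']) {'t': 0.1, 'joints': array([ 1.09940025e+00,  4.91441889e-01,  1.55936871e+00, -1.76990840e-05,
        1.09168657e+00, -1.05596828e-01]), 'qvel': array([ 7.14458189e-05, -2.35164255e-03,  1.02150489e-03,  3.34539828e-04,
       -8.15954761e-04, -5.36864620e-05]), 'tau': array([ 3.24357039e-03, -6.13626623e+01, -2.58611584e+01,  6.94211153e-02,
        4.69507137e-02, -6.18643730e-05]), 'eef_pos': array([223.52363087, 583.62904764, 404.26257814]), 'tcp_rot': array([-3.14069152e+00, -7.97252309e-05,  2.77580153e+00]), 'ft_force': array([ 1.31843183, -0.18652716,  0.87676118]), 'moment': array([ 0.04673594, -0.00292459, -0.06132441]), 'grip_force': 0.0, 'opening': 1.0003849439104786}
```

View pics/top0.png

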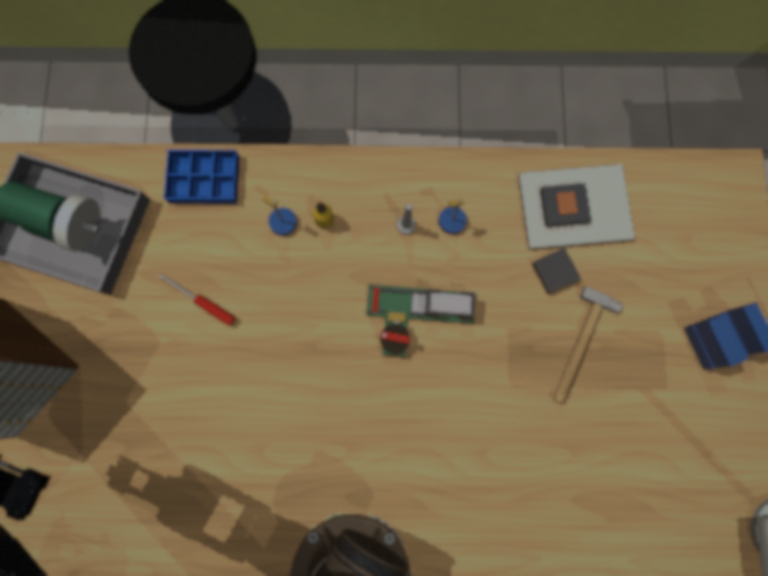

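View pics/side0.png

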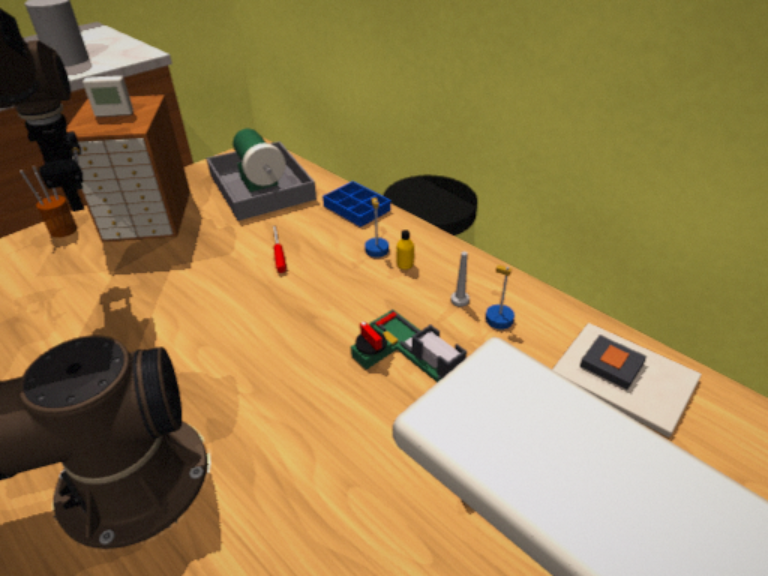

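The top view shows the feeder at about (370–475, 288–320) in the 1.5× picture. The stop is at its left end (375,300), the magazine on the right, and the wheel at (396,338). The mandrel and stand lie beyond it at (406,222) and (453,220).

```bash
python3 - <<'E'
from h import *
z=np.load("top.npz"); p,d,K,T=[z[k] for k in "pdKT"]
W=world(d,K,T)
x0,x1,y0,y1=235,330,182,245
cv2.imwrite("pics/crop.png",cv2.resize(p[y0:y1,x0:x1,::-1],None,fx=8,fy=8,interpolation=cv2.INTER_CUBIC))
c=p[y0:y1,x0:x1].astype(int); w=W[y0:y1,x0:x1]
R,G,B=c[...,0],c[...,1],c[...,2]
green=(G>R+10)&(G>B+5)&(w[...,2]<20); red=(R>110)&(G<65)&(B<65)
for n,m in(("green",green),("red",red)):
    k,l,st,ce=cv2.connectedComponentsWithStats(m.astype(np.uint8))
    for i in range(1,k):
        if st[i,4]>8:
            pts=w[l==i]; r=cv2.minAreaRect(pts[:,:2].astype(np.float32))
            print(n,st[i],np.median(pts,0).round(1),r)
m=(w[...,2]>35)&(w[...,2]<90)
print(m.sum())
# magazine
E
```

```text
green [10 11  3 13 20] [579.5 -31.7   9.1] ((577.8402099609375, -31.968034744262695), (4.392696857452393, 40.760433197021484), 84.71128845214844)
green [23 10 11  1 11] [602.1 -88.2   9.5] ((602.2284545898438, -88.27581787109375), (1.4913215637207031, 33.64290237426758), 0.7882583141326904)
green [ 15  12  39  19 328] [568.5 -91.7  10.3] ((563.5302734375, -109.99414825439453), (126.38224029541016, 57.576236724853516), 86.21580505371094)
green [61 29 12  3 27] [ 536.  -214.8   11.1] ((535.9756469726562, -216.09071350097656), (35.590126037597656, 7.650753498077393), 89.61299133300781)
red [13 10  5 15 47] [576.7 -45.   16.1] ((576.7450561523438, -44.80883026123047), (10.254159927368164, 47.93513488769531), 85.96528625488281)
red [22 40 16  7 64] [485.3 -93.7  70.6] ((487.7595520019531, -92.91646575927734), (47.39527130126953, 16.94068717956543), 81.37504577636719)
823
```

View pics/crop.png

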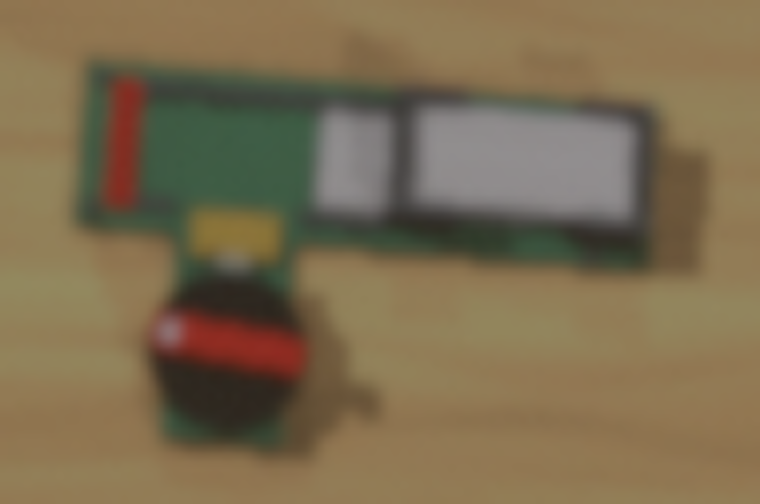

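The crop shows the stop face at about x=140, the jaw at (237,232), and the peeking blank from x=315 to 395. The wheel centre is at (228,353), with the white dot at (170,332). I'll fit the feeder pose from these points.

```bash
cat > fit.py <<'E'
from h import *
from scipy.optimize import least_squares
z=np.load("top.npz"); K,T=z["K"],z["T"]
Ti=np.linalg.inv(T)
def proj(P):
    c=np.c_[P,np.ones(len(P))]@Ti.T
    return np.c_[K[0,0]*c[:,0]/-c[:,2]+K[0,2], K[1,1]*-c[:,1]/-c[:,2]+K[1,2]]
def px(a): return (np.array(a,float)+.5)/8-.5+[235,182]
def toW(f,P):
    c,s=np.cos(f[2]),np.sin(f[2]); P=np.atleast_2d(P).astype(float)
    return np.c_[f[0]+c*P[:,0]-s*P[:,1], f[1]+s*P[:,0]+c*P[:,1], P[:,2]]
def ray(u,zz):
    dd=T[:3,:3]@np.array([(u[0]-K[0,2])/K[0,0],-(u[1]-K[1,2])/K[1,1],-1]); o=T[:3,3]
    return o+dd*(zz-o[2])/dd[2]
def toF(f,w):
    c,s=np.cos(f[2]),np.sin(f[2]); a,b=w[0]-f[0],w[1]-f[1]
    return np.array([c*a+s*b,-s*a+c*b])
E
python3 - <<'E'
from fit import *
M=[(100,-35,12),(100,35,12),(-140,35,12),(32,85,42),(75.5,-21,18),(75.5,21,18),(-29,0,62),(7,120,30),(57,120,30)]
I=px([(90,63),(78,224),(650,267),(228,353),(146,80),(136,210),(392,160),(283,445),(163,438)])
r=least_squares(lambda f:(proj(toW(f,M))-I).ravel(),[565,-115,1.6],loss="soft_l1",x_scale=[1,1,.01])
f=r.x; print(f,(proj(toW(f,M))-I).round(2)); np.save("f.npy",f)
for n,c,h in(("blankend1",(317,105),20),("blankend2",(312,213),20),("dot",(170,332),72),("barend2",(305,356),72),("jawL",(192,213),18),("jawR",(280,213),18),("wheel",(228,340),72)):
    w=ray(px(c),h); print(n,w.round(1),toF(f,w).round(1))
print(toW(f,[(-29,0,12),(75.5,0,12),(32,85,64)]))
E
```

```text
[ 568.7976694  -126.85182843    1.50291427] [[-0.32 -0.17]
 [-0.56  0.36]
 [ 0.33  0.7 ]
 [ 0.26 -0.06]
 [-0.36  2.05]
 [-0.11 -1.75]
 [ 0.86 -1.47]
 [ 0.22  0.24]
 [-0.23 -0.12]]
blankend1 [ 591.7 -125.1   20. ] [  3.3 -22.7]
blankend2 [ 546.4 -123.1   20. ] [ 2.2 22.6]
dot [490.8 -64.7  72. ] [56.7 82. ]
barend2 [ 482.  -117.8   72. ] [ 3.1 87.2]
jawL [546.2 -73.7  18. ] [51.5 26.2]
jawR [ 546.6 -110.    18. ] [15.3 23.3]
wheel [488.  -87.5  72. ] [33.7 83.3]
[[ 566.8306014  -155.78503847   12.        ]
 [ 573.91882919  -51.52571262   12.        ]
 [ 486.16399086  -89.15998355   64.        ]]
```

```bash
cat >> fit.py <<'E'
def plan(target,yaw,zt):
    s=env.state(); y=s["tcp_rot"][2]; d=np.array(target)-s["eef_pos"][:2]
    x=np.array([np.cos(y),np.sin(y)]); yy=np.array([np.sin(y),-np.cos(y)])
    t=(y-yaw+np.pi)%(2*np.pi)-np.pi
    print("shift mm",(d@x).round(2),(d@yy).round(2),(s["eef_pos"][2]-zt).round(2),"turn",np.degrees(t).round(2),"ft",s["ft_force"].round(1),"M",s["moment"].round(3),"t",s["t"],s["eef_pos"].round(1),s["joints"].round(2))
E
python3 - <<'E'
from fit import *
f=np.load("f.npy")
for n,u in(("mandrel",(406,230)),("standR",(453,221)),("bottle",(322,216)),("standL",(283,222)),("block",(557,272))):
    w=ray((np.array(u)+.5)/1.5-.5,5); print(n,w.round(0),toF(f,w).round(0))
plan(toW(f,(-13,0,0))[0,:2],f[2],404)
E
```

```text
mandrel [ 739. -113.    5.] [  25. -169.]
standR [ 761. -221.    5.] [ -81. -198.]
bottle [770.  80.   5.] [ 220. -187.]
standL [755. 169.   5.] [ 308. -166.]
block [ 644. -453.    5.] [-320.  -98.]
shift mm -580.38 -552.4 0.26 turn 72.93 ft [ 1.3 -0.2  0.9] M [ 0.047 -0.003 -0.061] t 0.1 [223.5 583.6 404.3] [ 1.1   0.49  1.56 -0.    1.09 -0.11]
```

>>> carry_out([
  [-0.58,-0.552,0,73,0],
  [-0.58,-0.552,0,73,0],
  [-0.58,-0.552,0,73,0],
  [-0.58,-0.552,0,73,0],
  [-0.58,-0.552,0,73,0],
  [-0.58,-0.552,0,73,0],
  [-0.58,-0.552,0,73,0],
  [-0.58,-0.552,0,73,0],
  [-0.58,-0.552,0,73,0],
  [-0.58,-0.552,0,73,0],
  [-0.58,-0.552,0,73,0],
  [-0.58,-0.552,0,73,0],
  [-0.58,-0.552,0,73,0],
  [-0.58,-0.552,0,73,0],
  [-0.58,-0.552,0,73,0],
  [-0.58,-0.552,0,73,0],
  [-0.58,-0.552,0,73,0],
  [-0.58,-0.552,0,73,0],
  [-0.58,-0.552,0,73,0],
  [-0.58,-0.552,0,73,0],
])

```text
t: 2.6
eef_pos: [567.7, -139.2, 404.8]
tcp_rot: [3.141, -0.0, 1.502]
ft_force: [-0.8, -0.5, 0.5]
opening: 0.004
grip_force: 0.0
```

```bash
python3 - <<'E'
from fit import *
f=np.load("f.npy")
plan(toW(f,(-13,0,0))[0,:2],f[2],240)
E
```

```text
shift mm -0.59 0.25 164.76 turn -0.06 ft [-0.8 -0.5  0.5] M [-0.11   0.073 -0.006] t 2.6 [ 567.7 -139.2  404.8] [-0.35  0.43  1.66  0.    1.05 -0.28]
```

>>> carry_out([
  [0,0,0.06,0,0],
  [0,0,0.11,0,0],
  [0,0,0.15,0,0],
  [0,0,0.17,0,0],
  [0,0,0.17,0,0],
  [0,0,0.17,0,0],
])

```text
t: 3.35
eef_pos: [568.0, -139.4, 235.6]
tcp_rot: [3.14, 0.0, 1.502]
ft_force: [-0.1, 0.0, -0.1]
opening: 0.006
grip_force: 0.0
```

```bash
python3 - <<'E'
from fit import *
f=np.load("f.npy")
plan(toW(f,(-13,0,0))[0,:2],f[2],210)
p,d,K,T=shot("side"); np.savez("side1.npz",p=p,d=d,K=K,T=T)
cv2.imwrite("pics/side1.png",cv2.resize(p[190:270,215:320,::-1],None,fx=7,fy=7,interpolation=cv2.INTER_CUBIC))
E
```

```text
shift mm -0.46 -0.03 25.58 turn -0.07 ft [-0.1  0.  -0.1] M [-0.031  0.034 -0.027] t 3.35 [ 568.  -139.4  235.6] [-0.35  0.65  1.81  0.    0.68 -0.28]
```

View pics/side1.png

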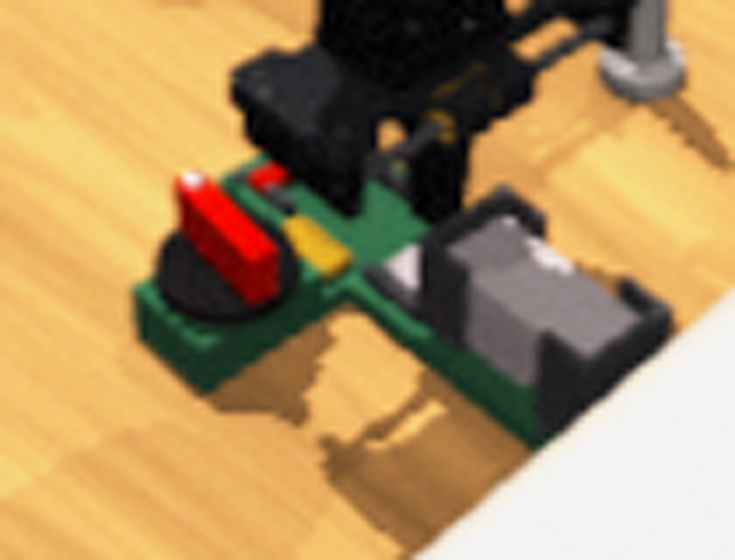

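The tips hover close to the gate. The peeking blank is at (405,265) in the crop and the gate wall at (430,270). I'll check the tip position by projecting into this view.

```bash
python3 - <<'E'
import fit; from fit import *
f=np.load("f.npy"); z=np.load("side1.npz"); fit.K=z["K"]; fit.Ti=np.linalg.inv(z["T"])
s=env.state()["eef_pos"]
P=np.vstack([toW(f,[(-13,0,20),(-29,22,62),(-29,-22,62),(1,20,20),(57,120,30),(7,120,30),(-140,35,12),(14,24,18),(50,24,18)]),[[s[0],s[1],s[2]-190]],[[s[0]-10,s[1],s[2]-190]]])
print(((proj(P)-[215,190]+.5)*7-.5).round(0))
E
```

```text
[[437. 262.]
 [427. 238.]
 [499. 191.]
 [383. 266.]
 [133. 292.]
 [205. 354.]
 [583. 475.]
 [358. 258.]
 [306. 217.]
 [437. 221.]
 [422. 232.]]
```

Projection agrees with the picture to 1–2 mm, so I'll go down to just above the blank and then feel for contact.

>>> carry_out([
  [0,0,0.01,0,0],
  [0,0,0.018,0,0],
  [0,0,0.022,0,0],
  [0,0,0.022,0,0],
  [0,0,0.022,0,0],
])

```text
t: 4.03
eef_pos: [567.8, -139.3, 212.8]
tcp_rot: [3.141, -0.0, 1.502]
ft_force: [-0.2, -0.4, 0.3]
opening: 0.0
grip_force: 0.0
```

>>> carry_out([
  [0,0,0.001,0,0],
  [0,0,0.002,0,0],
  [0,0,0.002,0,0],
])

```text
t: 4.4
eef_pos: [567.7, -139.3, 210.7]
tcp_rot: [-3.142, -0.0, 1.502]
ft_force: [0.2, 0.2, 0.4]
opening: 0.002
grip_force: 0.0
```

>>> carry_out([
  [0,0,0.0005,0,0],
  [0,0,0.001,0,0],
  [0,0,0.001,0,0],
])

```text
t: 4.78
eef_pos: [567.7, -139.3, 210.4]
tcp_rot: [3.141, 0.0, 1.502]
ft_force: [-1.8, 0.5, 7.7]
opening: 0.003
grip_force: 4.1
```

>>> carry_out([
  [0.001,0,0.0002,0,0],
  [0.003,0,0.0002,0,0],
  [0.006,0,0.0002,0,0],
  [0.009,0,0.0002,0,0],
  [0.012,0,0.0002,0,0],
])

```text
t: 5.4
eef_pos: [568.9, -127.7, 210.4]
tcp_rot: [3.139, 0.001, 1.502]
ft_force: [-1.1, -2.9, 7.6]
opening: 0.001
grip_force: 3.7
```

>>> carry_out([
  [0.003,0,0.0001,0,0],
  [0.006,0,0.0002,0,0],
  [0.009,0,0.0002,0,0],
  [0.012,0,0.0002,0,0],
  [0.015,0,0.0002,0,0],
  [0.018,0,0.0002,0,0],
])

```text
t: 6.15
eef_pos: [570.3, -109.7, 210.4]
tcp_rot: [3.139, 0.001, 1.502]
ft_force: [-0.1, -2.8, 9.1]
opening: 0.007
grip_force: 4.7
```

```bash
python3 - <<'E'
from fit import *
p,d,K,T=shot("side"); np.savez("side1.npz",p=p,d=d,K=K,T=T)
cv2.imwrite("pics/side2.png",cv2.resize(p[190:270,215:320,::-1],None,fx=7,fy=7,interpolation=cv2.INTER_CUBIC))
E
```

```text
(no output)
```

View pics/side2.png

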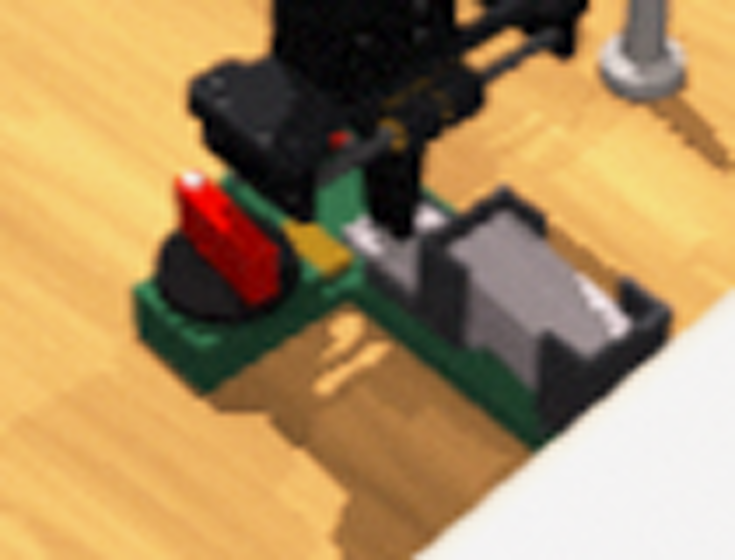

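The blank is following: its corner moved from (385,265) to (345,230). I'll continue.

>>> carry_out([
  [0.003,0,0.0001,0,0],
  [0.006,0,0.0001,0,0],
  [0.009,0,0.0001,0,0],
  [0.012,0,0.0001,0,0],
  [0.015,0,0.0001,0,0],
  [0.018,0,0.0001,0,0],
  [0.021,0,0.0001,0,0],
  [0.024,0,0.0001,0,0],
  [0.027,0,0.0001,0,0],
])

```text
t: 7.32
eef_pos: [572.2, -82.7, 210.4]
tcp_rot: [3.139, 0.001, 1.502]
ft_force: [0.1, -3.3, 10.2]
opening: 0.006
grip_force: 5.2
```

>>> carry_out([
  [0.003,0,0,0,0],
  [0.006,0,0,0,0],
  [0.009,0,0,0,0],
  [0.011,0,0,0,0],
])

```text
t: 7.82
eef_pos: [573.0, -71.6, 210.4]
tcp_rot: [3.139, 0.001, 1.502]
ft_force: [-0.6, -2.1, 11.1]
opening: 0.006
grip_force: 5.3
```

>>> carry_out([
  [0.001,0,0,0,0],
  [0.002,0,0,0,0],
  [0.003,0,0,0,0],
])

```text
t: 8.2
eef_pos: [573.1, -68.8, 210.4]
tcp_rot: [3.139, 0.001, 1.502]
ft_force: [0.5, -2.2, 10.1]
opening: 0.004
grip_force: 5.3
```

>>> carry_out([
  [0.001,0,0,0,0],
  [0.002,0,0,0,0],
  [0.003,0,0,0,0],
])

```text
t: 8.57
eef_pos: [573.4, -65.8, 210.4]
tcp_rot: [3.139, 0.001, 1.502]
ft_force: [-0.3, -2.5, 9.7]
opening: 0.006
grip_force: 5.3
```

>>> carry_out([
  [0.001,0,0,0,0],
  [0.002,0,0,0,0],
])

```text
t: 8.82
eef_pos: [573.5, -63.8, 210.4]
tcp_rot: [3.139, 0.001, 1.502]
ft_force: [-0.7, -2.4, 10.3]
opening: 0.004
grip_force: 5.3
```

>>> carry_out([
  [0.001,0,0,0,0],
  [0.002,0,0,0,0],
])

```text
t: 9.07
eef_pos: [573.7, -62.0, 210.4]
tcp_rot: [3.138, 0.001, 1.502]
ft_force: [-0.9, -4.4, 10.1]
opening: 0.006
grip_force: 5.0
```

>>> carry_out([
  [0.001,0,0,0,0],
  [0.002,0,0,0,0],
])

```text
t: 9.32
eef_pos: [573.8, -60.0, 210.4]
tcp_rot: [3.138, 0.001, 1.502]
ft_force: [0.2, -5.1, 10.2]
opening: 0.002
grip_force: 5.0
```

The drag force doubled to 5 N and then levelled off, so the blank is at the stop and the finger is slipping. I'll lift off, open and look from the top.

>>> carry_out([
  [0,0,-0.002,0,0],
  [0,0,-0.02,0,0],
  [0,0,-0.06,0,0.5],
  [0,0,-0.12,0,0.5],
  [0,0.08,-0.15,0,0.5],
  [0,0.14,-0.15,0,0.5],
  [0,0.2,-0.15,0,0.5],
  [0,0.2,-0.15,0,0.5],
])

```text
t: 10.32
eef_pos: [774.7, -73.2, 359.5]
tcp_rot: [3.141, -0.0, 1.502]
ft_force: [-1.3, -0.1, -0.4]
opening: 0.497
grip_force: 0.0
```

```bash
python3 - <<'E'
from fit import *
f=np.load("f.npy")
plan(toW(f,(32,85,0))[0,:2],f[2]-.1,300)
p,d,K,T=shot("side"); np.savez("side3.npz",p=p,d=d,K=K,T=T)
q,d2,K2,T2=shot("top")
a=cv2.resize(p[190:270,215:320,::-1],None,fx=5,fy=5,interpolation=cv2.INTER_CUBIC)
b=cv2.resize(q[182:245,235:330,::-1],None,fx=5,fy=5,interpolation=cv2.INTER_CUBIC)
b=cv2.copyMakeBorder(b,0,0,0,525-475,cv2.BORDER_CONSTANT)
cv2.imwrite("pics/p3.png",cv2.resize(np.vstack([a,b]),None,fx=.82,fy=.82))
E
```

```text
shift mm -35.73 -286.8 59.51 turn 5.68 ft [-1.3 -0.1 -0.4] M [-0.073  0.063  0.014] t 10.325 [774.7 -73.2 359.5] [-0.18  0.76  1.16  0.    1.22 -0.11]
```

View pics/p3.png

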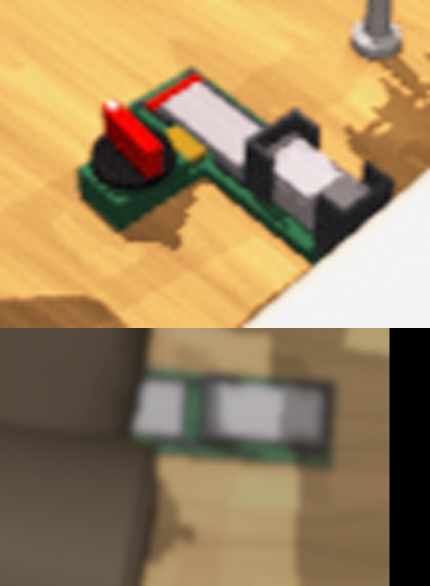

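The blank lies against the red stop, the gate is clear and the stack has settled. Next I'll move over the wheel.

>>> carry_out([
  [-0.036,-0.287,0,5.7,0.5],
  [-0.036,-0.287,0,5.7,0.5],
  [-0.036,-0.287,0,5.7,0.5],
  [-0.036,-0.287,0,5.7,0.5],
  [-0.036,-0.287,0,5.7,0.5],
  [-0.036,-0.287,0.05,5.7,0.5],
  [-0.036,-0.287,0.09,5.7,0.5],
  [-0.036,-0.287,0.11,5.7,0.5],
  [-0.036,-0.287,0.121,5.7,0.5],
  [-0.036,-0.287,0.121,5.7,0.5],
  [-0.036,-0.287,0.121,5.7,0.5],
])

```text
t: 11.8
eef_pos: [483.9, -89.3, 239.2]
tcp_rot: [3.14, 0.0, 1.402]
ft_force: [0.1, 0.0, -0.6]
opening: 0.5
grip_force: 0.0
```

```bash
python3 - <<'E'
from fit import *
f=np.load("f.npy")
plan(toW(f,(32,85,0))[0,:2],1.405,237)
E
```

```text
shift mm 0.54 2.16 2.17 turn -0.16 ft [ 0.1  0.  -0.6] M [-0.117  0.058 -0.075] t 11.8 [483.9 -89.3 239.2] [-0.32  0.56  2.04  0.    0.55 -0.15]
```

>>> carry_out([
  [0.001,0.0022,0.002,0,0.5],
  [0.001,0.0022,0.002,0,0.25],
  [0.001,0.0022,0.002,0,0],
  [0.001,0.0022,0.002,0,0],
  [0.001,0.0022,0.002,0,0],
  [0.001,0.0022,0.002,0,0],
  [0.001,0.0022,0.002,0,0],
])

```text
t: 12.68
eef_pos: [487.2, -89.0, 236.3]
tcp_rot: [3.138, 0.0, 1.402]
ft_force: [7.4, 1.3, -4.5]
opening: 0.146
grip_force: 30.0
```

```bash
python3 - <<'E'
from fit import *
f=np.load("f.npy")
plan(toW(f,(32,85,0))[0,:2],1.405,237)
E
```

```text
shift mm -0.36 -1.02 -0.68 turn -0.19 ft [ 7.4  1.3 -4.5] M [-0.053 -0.942 -0.18 ] t 12.675 [487.2 -89.  236.3] [-0.31  0.57  2.03  0.    0.54 -0.15]
```

>>> carry_out([
  [0,0.001,0,2,0],
  [0,0.001,0,6,0],
  [0,0.001,0,12,0],
  [0,0.001,0,18,0],
  [0,0.001,0,24,0],
  [0,0.001,0,30,0],
])

```text
t: 13.42
eef_pos: [487.1, -88.8, 236.3]
tcp_rot: [-3.141, 0.0, 0.875]
ft_force: [-0.2, 3.2, 3.8]
opening: 0.149
grip_force: 30.0
```

```bash
cat > r.py <<'E'
from cell import env
s=env.state(); print(s["t"],s["eef_pos"].round(1),s["tcp_rot"].round(3),"F",s["ft_force"].round(1),"M",s["moment"].round(3),"j6",s["joints"][5].round(3),"tau6",s["tau"][5].round(3),s["opening"],s["grip_force"])
E
python3 r.py
```

```text
13.425 [487.1 -88.8 236.3] [-3.141  0.     0.875] F [-0.2  3.2  3.8] M [0.249 0.188 0.218] j6 0.382 tau6 -1.144 0.1485170801672267 30.01486748456955
```

Mz of about 0.22 is the free drag. I'll keep turning.

>>> carry_out([
  [0,0,0,6,0],
  [0,0,0,12,0],
  [0,0,0,18,0],
  [0,0,0,24,0],
  [0,0,0,30,0],
])

```text
t: 14.05
eef_pos: [486.8, -88.2, 236.3]
tcp_rot: [-3.14, 0.001, 0.351]
ft_force: [-1.1, 9.6, 5.5]
opening: 0.146
grip_force: 30.0
```

```bash
python3 r.py
```

```text
14.05 [486.8 -88.2 236.3] [-3.14e+00  1.00e-03  3.51e-01] F [-1.1  9.6  5.5] M [1.558 0.35  0.202] j6 0.906 tau6 -1.13 0.1460496351253072 30.01828908920288
```

>>> carry_out([
  [0.0004,-0.001,0,4,0],
  [0.0004,-0.001,0,8,0],
  [0.0004,-0.001,0,12,0],
])

```text
t: 14.42
eef_pos: [486.7, -87.6, 236.3]
tcp_rot: [-3.141, 0.002, 0.143]
ft_force: [-3.2, 1.3, 5.2]
opening: 0.147
grip_force: 30.0
```

```bash
python3 r.py
```

```text
14.425 [486.7 -87.6 236.3] [-3.141e+00  2.000e-03  1.430e-01] F [-3.2  1.3  5.2] M [0.332 0.715 0.248] j6 1.116 tau6 -0.686 0.14674091223755042 30.01525104045868
```

>>> carry_out([
  [0,0,0,4,0],
  [0,0,0,8,0],
  [0,0,0,12,0],
])

```text
t: 14.8
eef_pos: [486.7, -87.4, 236.3]
tcp_rot: [-3.141, 0.002, -0.067]
ft_force: [-1.9, 6.0, 5.4]
opening: 0.151
grip_force: 30.0
```

```bash
python3 r.py
```

```text
14.8 [486.7 -87.4 236.3] [-3.141e+00  2.000e-03 -6.700e-02] F [-1.9  6.   5.4] M [0.956 0.543 0.251] j6 1.325 tau6 -0.68 0.15063826466122243 30.016795992851257
```

>>> carry_out([
  [0,-0.0006,0,4,0],
  [0,-0.0006,0,8,0],
  [0,-0.0006,0,8,0],
])

```text
t: 15.18
eef_pos: [486.8, -87.0, 236.3]
tcp_rot: [-3.141, 0.002, -0.205]
ft_force: [-3.3, 2.0, 4.3]
opening: 0.14
grip_force: 30.0
```

```bash
python3 r.py
```

```text
15.175 [486.8 -87.  236.3] [-3.141e+00  2.000e-03 -2.050e-01] F [-3.3  2.   4.3] M [ 0.344  0.773 -0.117] j6 1.465 tau6 0.271 0.14044987068303724 29.97080773115158
```

>>> carry_out([
  [0,0,0,4,0],
  [0,0,0,8,0],
  [0,0,0,8,0],
])

```text
t: 15.55
eef_pos: [486.8, -86.8, 236.3]
tcp_rot: [-3.141, 0.002, -0.345]
ft_force: [-1.9, 4.7, 4.8]
opening: 0.149
grip_force: 30.0
```

```bash
python3 r.py
```

```text
15.55 [486.8 -86.8 236.3] [-3.141e+00  2.000e-03 -3.450e-01] F [-1.9  4.7  4.8] M [ 0.763  0.63  -0.139] j6 1.605 tau6 0.271 0.14886273363092092 29.970967769622803
```

Holding still relaxes the dry friction, so I have to read the moment while the wheel is moving.

>>> carry_out([
  [0,-0.0003,0,3,0],
  [0,-0.0003,0,6,0],
])

```text
t: 15.8
eef_pos: [486.9, -86.6, 236.3]
tcp_rot: [3.141, 0.002, -0.45]
ft_force: [-2.9, 3.0, 5.9]
opening: 0.144
grip_force: 30.0
```

```bash
python3 r.py
```

```text
15.8 [486.9 -86.6 236.3] [ 3.141e+00  2.000e-03 -4.500e-01] F [-2.9  3.   5.9] M [0.693 0.551 0.211] j6 1.711 tau6 -0.447 0.14351385733666508 30.018830001354218
```

>>> carry_out([
  [0,0,0,3,0],
  [0,0,0,6,0],
])

```text
t: 16.05
eef_pos: [486.9, -86.5, 236.3]
tcp_rot: [3.141, 0.002, -0.555]
ft_force: [-2.2, 4.7, 5.3]
opening: 0.145
grip_force: 30.0
```

```bash
python3 r.py
```

```text
16.05 [486.9 -86.5 236.3] [ 3.141e+00  2.000e-03 -5.550e-01] F [-2.2  4.7  5.3] M [1.08  0.405 0.234] j6 1.815 tau6 -0.41 0.1452768325020883 30.025094747543335
```

>>> carry_out([
  [0,0,0,3,0],
  [0,0,0,6,0],
  [0,0,0,9,0],
])

```text
t: 16.42
eef_pos: [487.1, -86.3, 236.3]
tcp_rot: [3.142, 0.002, -0.712]
ft_force: [-0.9, 8.6, 3.8]
opening: 0.144
grip_force: 30.0
```

```bash
python3 r.py
```

```text
16.425 [487.1 -86.3 236.3] [ 3.142e+00  2.000e-03 -7.120e-01] F [-0.9  8.6  3.8] M [1.579 0.151 0.4  ] j6 1.972 tau6 -0.366 0.14445662895123404 30.03494918346405
```

>>> carry_out([
  [0,-0.0003,0,3,0],
  [0,-0.0003,0,6,0],
])

```text
t: 16.68
eef_pos: [487.2, -86.1, 236.3]
tcp_rot: [3.141, 0.002, -0.816]
ft_force: [-0.5, 8.2, 4.7]
opening: 0.145
grip_force: 30.0
```

```bash
python3 r.py
```

```text
16.675 [487.2 -86.1 236.3] [ 3.141e+00  2.000e-03 -8.160e-01] F [-0.5  8.2  4.7] M [1.435 0.246 0.336] j6 2.077 tau6 -0.339 0.14502546688418844 30.04071682691574
```

>>> carry_out([
  [0,-0.0004,0,2,0],
  [0,-0.0004,0,4,0],
])

```text
t: 16.92
eef_pos: [487.4, -86.0, 236.3]
tcp_rot: [3.141, 0.002, -0.885]
ft_force: [-1.7, 5.3, 5.0]
opening: 0.144
grip_force: 30.0
```

```bash
python3 r.py
```

```text
16.925 [487.4 -86.  236.3] [ 3.141e+00  2.000e-03 -8.850e-01] F [-1.7  5.3  5. ] M [0.984 0.512 0.334] j6 2.147 tau6 -0.094 0.14438826130342483 30.043691396713257
```

>>> carry_out([
  [0,0,0,2,0],
  [0,0,0,4,0],
])

```text
t: 17.18
eef_pos: [487.5, -85.9, 236.3]
tcp_rot: [3.141, 0.002, -0.955]
ft_force: [-1.5, 5.9, 5.6]
opening: 0.145
grip_force: 30.0
```

```bash
python3 r.py
```

```text
17.175 [487.5 -85.9 236.3] [ 3.141e+00  2.000e-03 -9.550e-01] F [-1.5  5.9  5.6] M [1.17  0.333 0.394] j6 2.217 tau6 -0.084 0.14469948456996656 30.04856139421463
```

Mz is about 0.37 against 0.22–0.23 free. I'll take a small step more, then release and lift.

>>> carry_out([
  [0,-0.0003,0,2,0],
  [0,-0.0003,0,4,0],
])

```text
t: 17.42
eef_pos: [487.6, -85.8, 236.3]
tcp_rot: [3.14, 0.002, -1.025]
ft_force: [-3.2, 4.9, 5.4]
opening: 0.145
grip_force: 30.1
```

```bash
python3 r.py
```

```text
17.425 [487.6 -85.8 236.3] [ 3.140e+00  2.000e-03 -1.025e+00] F [-3.2  4.9  5.4] M [0.982 0.457 0.374] j6 2.288 tau6 -0.067 0.1447460316423568 30.052916407585144
```

>>> carry_out([
  [0,0,0,0,0.2],
  [0,0,0,0,0.45],
  [0,0,0,0,0.5],
  [0,0,0,0,0.5],
  [0,0,-0.02,0,0.5],
  [0,0,-0.06,0,0.5],
  [0,0,-0.12,0,0.5],
  [0,0,-0.17,0,0.5],
  [0,0,-0.2,0,0.5],
  [0,0,-0.2,0,0.5],
])

```text
t: 18.68
eef_pos: [488.0, -86.2, 438.2]
tcp_rot: [-3.139, -0.003, -1.024]
ft_force: [-0.0, -0.5, -1.2]
opening: 0.503
grip_force: 0.0
```

```bash
python3 r.py; python3 - <<'E'
from fit import *
p,d,K,T=shot("side")
cv2.imwrite("pics/side4.png",cv2.resize(p[190:270,215:320,::-1],None,fx=6,fy=6,interpolation=cv2.INTER_CUBIC))
E
```

```text
18.675 [488.  -86.2 438.2] [-3.139e+00 -3.000e-03 -1.024e+00] F [-0.  -0.5 -1.2] M [ 0.013  0.145 -0.031] j6 2.286 tau6 0.0 0.5028729194535619 0.0
```

View pics/side4.png

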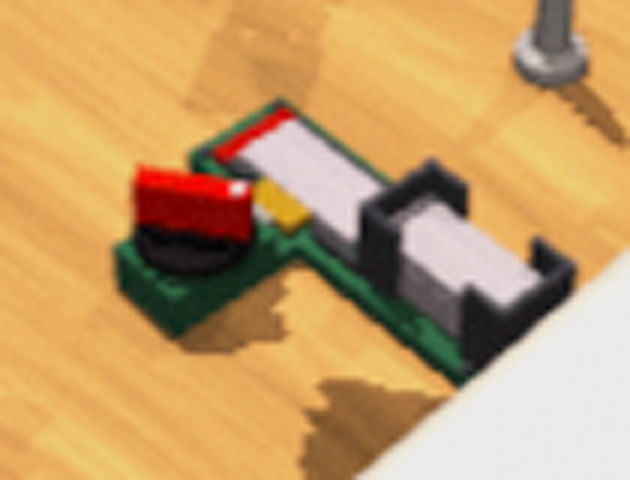

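The jaw (280,205) is against the blank, the blank is against the stop (255,135), and the stack lies flat. The arm is clear, so I'll hand it in.

```bash
python3 -c "
from cell import env
print(env.job_done())"
```

```text
the job is handed in; nothing more can be done
None
```

The job is handed in: by the last picture and force readings, the bottom blank is home against the red stop and the other four lie flat in the magazine. The jaw is clamped at an estimated 35–45 N and the arm is clear; `job_done()` returned no verdict.

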